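Hold the reference bar inside the gearbox casing for a scan

ROBOT

A 6-joint arm with a two-finger parallel gripper is mounted at the origin on the work surface. World frame = base frame: x ahead of the robot, y to its left, z up, the work surface at z = 0. Lengths are in m, angles in rad, forces in N, time in s.
With the tool pointing down it reaches from about 0.375 to 0.975 m from the base axis. Payload 3.8 kg.
Tool frame: the origin (TCP) lies midway between the tips of the shut fingers; the grasp point (between the pads) lies 19 mm behind it; z points along the fingers, y is the direction in which the jaws open and shut (so a half turn about z gives the same grasp; the last joint's range is limited). The gripper opens to 85 mm and grips with 20 to 120 N. Pads are 22 mm wide; open, the fingers measure 114 mm over their backs; the gripper's body (76 mm by 85 mm) begins 54 mm behind the grasp point. The pads swing forward as they close: fully open they stand 13 mm farther back than shut.
Start: joints at [1.221, 0.264, 1.604, -0, 1.274, -0.037], TCP at [0.208, 0.642, 0.231] pointing down, gripper open.
Joint ranges: [-2.63, 2.63], [-0.94, 2.18], [0.31, 2.57], [-1.31, 4.45], [0, 2.66], [-2.55, 2.55]. Speed limits (rad/s): [2.57, 2.57, 3.14, 3.14, 3.14, 3.14].

INTERFACE

Orientations are given as a rotation vector (axis times angle).
In Python, from workcell import bot gives the robot as it stands.
- The arm moves only by the tool drive_tool, never from a script. Its argument "deltas" is a list of rows, each an object with "hand": the opening, from 0 (shut) to 1 (fully open); "offset": the shift along the world's x, y, z in cm, a list of three; "angular": the turn, a rotation vector about the world's x, y, z in degrees, a list of three. A call has 1 to 8 rows; each row is the pose to reach, as a shift and turn from the pose commanded when the call began; what a row does not reach only later rows make up. A row lasts 1/8 s, in which the tool goes at most 62.5 mm and 10.7 degrees, less where a joint would pass 70% of its speed; a pose out of reach is approached as far as the arm can. A call with a gripper value outside its range is refused whole. The fingers move at their own pace and stop on an object; "force" is the grip in N (left out, the last holds). Time passes only in rows, so rows that repeat a pose let the fingers close. It gives the time, the measured TCP pose, the force and the opening at its end, in the units of the state.
- bot.read_state(): the state, without advancing time (a new reading comes with each control period).
- bot.read_camera(name): name is "side" or "top"; returns a dict with "frame" (480x640x3 uint8, blue, green, red), "mtx" (3x3 intrinsics, pixels), "k1" (the pictures are not rectified: a ray, as slopes to the right and down, at radius r is drawn at 1 + k1 r^2 times it, then the intrinsics apply), "R" (3x3) and "t" (3): a world point X has camera coordinates R X + t. Camera axes: x right, y down, z forward; pixel columns grow to the right and rows downward; lengths in m; the calibration is good to about 2 mm. A picture is of the moment at which its call begins. There is no depth.
- bot.finish_job(): hands the job in, once; it reports no verdict.
The state is a dict: "time": time; "q": joint angles; "joint_vel": joint speeds; "joint_torque": joint torques, N m; "tool_pos": TCP position; "tcp_rot": TCP orientation; "wrist_force": force on the tool from outside, world axes, zero at the start; "torque": the same for the moment, N m; "width": opening from 0.0 (shut) to 1.0 (fully open).
Only numpy, scipy, OpenCV 4.12 (cv2) and the standard library are available. Lean on these libraries where they do the work, as an engineer would, in place of code of your own. Each camera call takes 0.05 s, during which the arm holds its last target. There are 200 camera calls.

TASK

Pick up the reference bar by its upright grip, tilt it so that it goes end first through the short opening in the top of the gearbox casing, then level it out so that the whole bar hangs under the cover. Finish while still holding it there: level, still, and touching neither the casing's floor, walls nor cover. Be gentle with the casing and leave the other things on the bench where they are.

Things in the scene. Friction and masses are not known exactly. Their poses are not given: they have to be found in the camera images.
- casing: Fixed cast aluminium gearbox casing on a black round turntable plate (360 mm across, 12 thick), left or right of the robot's x axis. Origin: on the bench under its centre; x along its length (within 0.4 rad of the robot's x), z up. Outside 332 x 162 mm, bosses 12 mm more. Hollow, walls 6 mm: inside 320 (x) x 150 (y), inner floor at z = 20 mm, cover underside z = 130, cover top z = 136.
- opening (a point): Centre of the only way in, a rectangular opening 185 mm long (casing's x) and 56 mm wide (y) in the middle of the 6 mm thick cover; the point is level with the cover's top, 136 mm above the bench. Axes as the casing's.
- bar: Loose reference bar, about 0.2 kg, standing on the bench beside the casing: an upside-down T. Flat aluminium bar 240 (x) x 30 (y) x 10 mm with round targets; on its middle an upright flat grey plastic grip, 22 mm along x, 16 mm along y, top at z = 145 mm. Origin: middle of the underside; x along the bar (within 0.6 rad of the robot's x), z up the grip. Both halves alike; either end may go first.
- bar_end_a (a point): Middle of the bar's end face on its +x side (120 mm from the bar's origin, 5 mm above its underside).
- bar_end_b (a point): Middle of the bar's end face on its -x side (120 mm from the bar's origin, 5 mm above its underside).
- caliper: loose digital caliper, 200 mm long, lying flat; origin on the bench under its middle. Not needed; leave it where it is.
- tape: loose green tape dispenser, 130 x 55 x 90 mm; origin under its middle. Not needed; leave it where it is.
- bracket: loose small red printed bracket, 90 x 30 x 36 mm; origin under its middle. Not needed; leave it where it is.
- boltcup: loose white open cup, 70 mm across, 60 mm high; origin under its middle. Not needed; leave it where it is.
- dotbox: loose small cardboard box, 100 x 70 x 35 mm; origin under its middle. Not needed; leave it where it is.
- brick: loose black laptop power supply, 140 x 65 x 32 mm; origin under its middle. Not needed; leave it where it is.
Not all that is in view belongs to the job. Leave any yellow look-alike of the bar alone.

How it is judged:
By the outcome, as a careful person would: the job done as asked, in the order asked, and still so for the second after the job is handed in, while the arm keeps its last pose, push and grip.
It also fails if it takes over 54 s, if anything falls off the work surface, if the arm or the gripper's body presses on something with over 40 N, if the wrist force passes 120 N, or if a joint passes its speed limit or range.

## Working session

There is one attempt and no reset: what is moved stays moved. The work goes in short steps, Python scripts to look and compute and a tool call to move; the robot and the scene stay as the last step left them, time stands still between calls to the robot, and variables do not carry over. Pictures are saved under pics/ and viewed, about 8 in all and at most 12, crops included, and the job is handed in when it is done.

Besides the shell and the picture viewer there is one more tool, called after "Call:" as name([rows], argument=value, ...), one row to a line, values as JSON. drive_tool: Moves the arm, as the interface text tells. Its arguments: {"type":"object","properties":{"deltas":{"type":"array"},"force":{"type":"number"}},"required":["deltas"]}

```bash
mkdir -p pics; cat > h.py <<'E'
import numpy as np, cv2
from workcell import bot
def cam(n,save=None):
    c=bot.read_camera(n)
    if save: cv2.imwrite('pics/'+save,c['frame'])
    return c
def ray(c,u,v):
    K=np.array(c['mtx'],float); d=np.array([c['k1'],0,0,0,0],float)
    p=cv2.undistortPoints(np.array([[[u,v]]],float),K,d)[0,0]
    R=np.array(c['R']);t=np.array(c['t']).ravel()
    return -R.T@t, R.T@np.array([p[0],p[1],1.])
def onz(c,u,v,z):
    o,d=ray(c,u,v); return o+d*(z-o[2])/d[2]
def proj(c,X):
    r=cv2.Rodrigues(np.array(c['R'],float))[0]
    return cv2.projectPoints(np.array(X,float).reshape(-1,1,3),r,np.array(c['t'],float),np.array(c['mtx'],float),np.array([c['k1'],0,0,0,0],float))[0].reshape(-1,2)
E
python3 - <<'E'
from h import *
for n in('top','side'):
    c=cam(n,n+'0.png'); o,_=ray(c,320,240); print(n,o,c['k1'],c['mtx'][0][0])
print(bot.read_state())
E
```

```text
top [ 0.35492969 -0.02246905  1.33114947] -0.011543011581857556 525.0113655209997
side [-0.29601148 -0.8262063   0.9212926 ] -0.15493092443664622 600.4694276692608
{'time': 0.1, 'q': array([ 1.22110865e+00,  2.64685641e-01,  1.60525404e+00,  4.14270247e-06,
        1.27369390e+00, -3.68854858e-02]), 'joint_vel': array([ 0.0016441 , -0.00066587, -0.00284646, -0.00020015,  0.00025787,
        0.0003429 ]), 'joint_torque': array([-5.32576796e-04, -5.16703534e+01, -3.68593633e+01, -8.99311431e-05,
        6.30950250e-03, -1.20989800e-06]), 'tool_pos': array([0.20747808, 0.64162292, 0.23007228]), 'tcp_rot': array([-0.48928779, -3.10285425,  0.0031446 ]), 'wrist_force': array([-0.25929363, -0.04181426,  0.34099418]), 'torque': array([-0.00339833,  0.00262253,  0.00473546]), 'width': 1.0003734680681085}
```

View pics/top0.png

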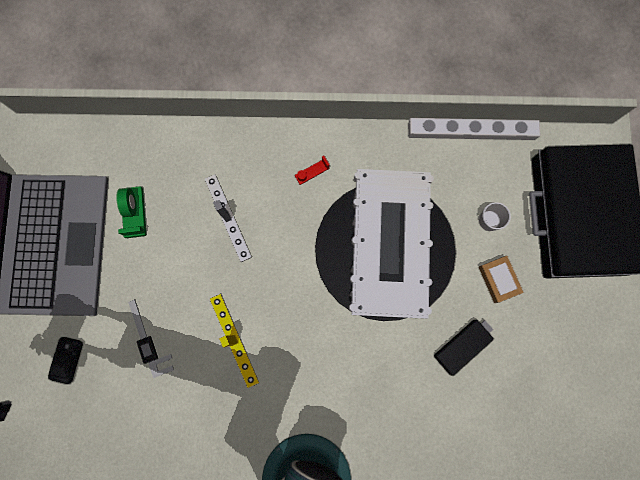

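View pics/side0.png

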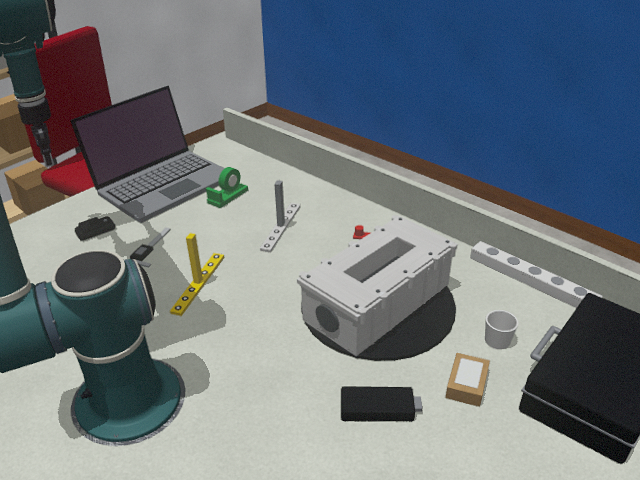

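The top view shows the white bar from (211,178) to (247,260) with its grip near (224,212). The casing opening spans about x 381–405 and y 203–282, and the yellow decoy is at (234,340). The side view agrees.

```bash
python3 - <<'E'
from h import *
c=cam('top'); f=c['frame']; print(np.array(c['R']).round(3).tolist(), onz(c,320,240,0))
g=cv2.cvtColor(f,cv2.COLOR_BGR2GRAY); hsv=cv2.cvtColor(f,cv2.COLOR_BGR2HSV)
print('px bench',f[200,180],'bar',f[203,217+3],f[250,247],'open',f[250,392],'cover',f[250,370])
def blobs(m,x0,y0,x1,y1,n=2):
    s=np.zeros_like(m); s[y0:y1,x0:x1]=m[y0:y1,x0:x1]
    cs,_=cv2.findContours(s,cv2.RETR_EXTERNAL,cv2.CHAIN_APPROX_NONE)
    return sorted(cs,key=cv2.contourArea)[::-1][:n]
def rect(cn,z):
    P=np.array([onz(c,*p[0],z)[:2] for p in cn.astype(float)])
    r=cv2.minAreaRect((P*1000).astype(np.float32)); return r
# opening
m=((g<150)*255).astype(np.uint8)
for cn in blobs(m,365,190,420,295,2): print('open',cv2.boundingRect(cn),rect(cn,.136))
# bar: bluish/neutral white vs greenish bench
a=f.astype(int); m=(((a[...,0]-a[...,1]>-4)&(g>185))*255).astype(np.uint8)
for cn in blobs(m,190,165,265,275,3): print('bar',cv2.boundingRect(cn),cv2.contourArea(cn),rect(cn,.010))
print('cov',[rect(cn,.136) for cn in blobs(m,340,160,440,330,1)])
P=np.array([onz(c,*p,.01) for p in [(211,178),(247,260)]]);print(P)
cv2.imwrite('pics/crop1.png',np.hstack([cv2.resize(f[165:275,180:280],None,fx=4,fy=4,interpolation=2),cv2.resize(f[190:300,345:445],None,fx=4,fy=4,interpolation=2)]))
E
```

```text
[[0.018, -1.0, -0.0], [-0.987, -0.018, -0.158], [0.158, 0.003, -0.987]] [ 0.58229476 -0.02275096  0.        ]
px bench [151 163 168] bar [123 119 119] [201 189 194] open [65 62 61] cover [189 182 186]
open (379, 202, 27, 80) ((559.4262084960938, -189.30775451660156), (57.14557647705078, 185.61569213867188), 88.25675201416016)
open (365, 200, 1, 4) ((652.216796875, -126.28462982177734), (7.198841094970703, 1.584179699420929e-05), 0.21289381384849548)
bar (222, 218, 28, 43) 205.0 ((584.4210815429688, 191.94027709960938), (121.44734954833984, 28.74250602722168), 25.552663803100586)
bar (211, 187, 16, 17) 99.0 ((689.3972778320312, 243.07066345214844), (47.55838394165039, 25.69711685180664), 25.225643157958984)
bar (211, 176, 7, 11) 6.5 ((730.5155029296875, 254.18405151367188), (13.376437187194824, 27.197328567504883), 79.18792724609375)
cov [((401.57232666015625, -164.61782836914062), (143.0696258544922, 25.73194122314453), 88.1693344116211)]
[[0.73924696 0.26387096 0.01      ]
 [0.52578724 0.1615849  0.01      ]]
```

View pics/crop1.png

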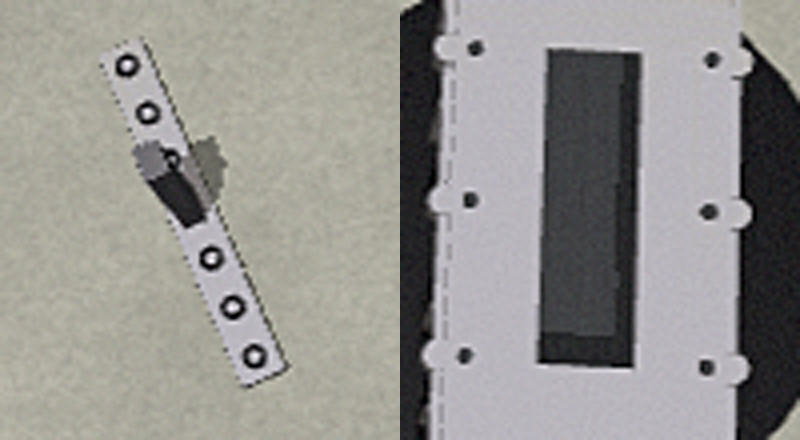

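The crop shows the bar's corners at about (100,60), (140,38), (245,388) and (289,368), with the grip top near (152,158), all in crop pixels. The opening is cleanly outlined.

```bash
python3 - <<'E'
from h import *
c=cam('top')
q=[(100,60),(140,38),(289,368),(245,388)]
P=np.array([onz(c,u/4-.4+180,v/4-.4+165,.01) for u,v in q]); print(P.round(4)); ctr=P.mean(0); print(ctr)
ax=(P[0]+P[1]-P[2]-P[3])/2; print(np.linalg.norm(ax),np.degrees(np.arctan2(ax[1],ax[0])))
print('grip', onz(c,152/4+180-.4,158/4+165-.4,.145))
s=cam('side'); f=s['frame']; g=cv2.cvtColor(f,cv2.COLOR_BGR2GRAY)
cv2.imwrite('pics/crop2.png',cv2.resize(f[165:265,250:310],None,fx=6,fy=6,interpolation=2))
print('side proj ctr/top',proj(s,[[ctr[0],ctr[1],.01],[ctr[0],ctr[1],.145],P[0],P[1],P[2],P[3]]).round(1).tolist())
u=np.array([np.cos(-.0303),np.sin(-.0303),0]);w=np.array([-u[1],u[0],0]);o=np.array([.5594,-.1893,.136])
print(proj(s,[o+a*.0925*u+b*.028*w for a,b in((1,1),(1,-1),(-1,-1),(-1,1))]).round(1).tolist())
E
```

```text
[[0.7347 0.2803 0.01  ]
 [0.7499 0.255  0.01  ]
 [0.5347 0.1496 0.01  ]
 [0.5214 0.177  0.01  ]]
[0.63517561 0.21549233 0.01      ]
0.23828644966720108 25.97166511998428
grip [0.6376987  0.21612316 0.145     ]
side proj ctr/top [[281.0, 225.1], [278.3, 182.5], [290.2, 203.1], [300.0, 204.1], [270.7, 250.1], [259.9, 248.2]]
[[397.2, 236.4], [416.5, 246.1], [362.2, 283.2], [342.5, 271.9]]
```

View pics/crop2.png

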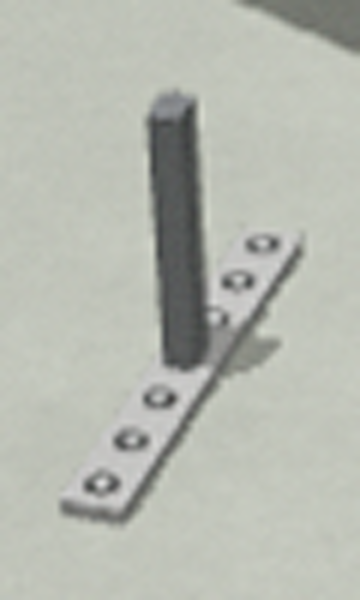

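Call:
drive_tool([
  {"hand":1,"offset":[2,-2,0.3],"angular":[0,0,-3]},
  {"hand":1,"offset":[5,-5,0.6],"angular":[0,0,-6]},
  {"hand":1,"offset":[8,-8,1],"angular":[0,0,-9]},
  {"hand":1,"offset":[11.5,-11.5,1],"angular":[0,0,-13]},
  {"hand":1,"offset":[15,-15,1],"angular":[0,0,-17]},
  {"hand":1,"offset":[18.5,-18.5,1],"angular":[0,0,-21]},
  {"hand":1,"offset":[22,-22,1],"angular":[0,0,-25]},
  {"hand":1,"offset":[25.5,-25.5,1],"angular":[0,0,-29]},
])

```text
time: 1.25
tool_pos: [0.4637, 0.386, 0.2413]
tcp_rot: [1.254, 2.88, 0.0]
wrist_force: [1.2, 0.3, 0.1]
width: 1.002
```

Call:
drive_tool([
  {"hand":1,"offset":[3.5,-3.5,0],"angular":[0,0,-4]},
  {"hand":1,"offset":[7,-7,0],"angular":[0,0,-8]},
  {"hand":1,"offset":[10.5,-10.5,0],"angular":[0,0,-11]},
  {"hand":1,"offset":[13.5,-13.3,0],"angular":[0,0,-14]},
  {"hand":1,"offset":[15.5,-15.2,0],"angular":[0,0,-16]},
  {"hand":1,"offset":[16.8,-16.6,0],"angular":[0,0,-17]},
  {"hand":1,"offset":[17.3,-17.1,0],"angular":[0,0,-17.3]},
  {"hand":1,"offset":[17.3,-17.1,0],"angular":[0,0,-17.3]},
])

```text
time: 2.25
tool_pos: [0.6355, 0.2165, 0.2411]
tcp_rot: [-1.669, -2.661, 0.0]
wrist_force: [-0.3, 1.1, -0.5]
width: 0.998
```

```bash
python3 - <<'E'
from h import *
t=cam('top');s=cam('side')
cv2.imwrite('pics/look3.png',np.hstack([cv2.resize(t['frame'][150:290,160:300],(420,420),interpolation=2),cv2.resize(s['frame'][110:270,220:360],(368,420),interpolation=2)]))
st=bot.read_state();print(st['time'],st['tool_pos'],st['tcp_rot'],st['q'],st['wrist_force'])
E
```

```text
2.35 [0.6350678  0.21708182 0.24127075] [-1.66823414e+00 -2.66142491e+00 -6.21915979e-05] [ 2.92038180e-01  2.51269487e-01  1.60124347e+00  4.53164393e-04
  1.28940805e+00 -1.59070158e-01] [0.20390715 0.40802925 0.31136966]
```

View pics/look3.png

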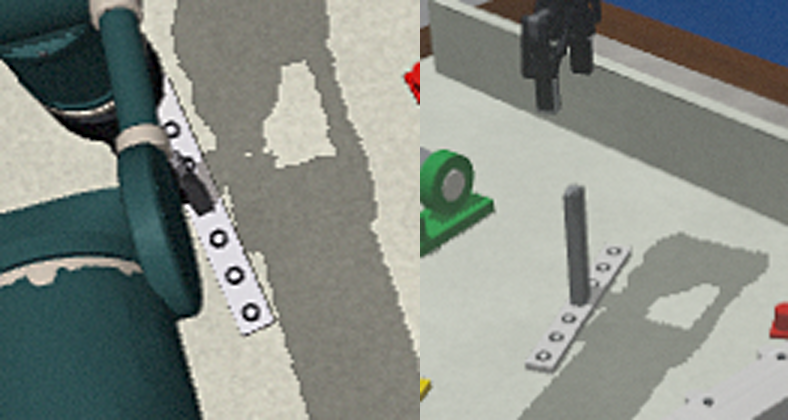

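The hand is above the grip in both views: in the side crop the fingers are near (562,85) and the grip top is at (574,187). Next I go down and grip it.

Call:
drive_tool([
  {"hand":1,"offset":[0.1,-0.1,-1.5],"angular":[0,0,0]},
  {"hand":1,"offset":[0.1,-0.1,-4],"angular":[0,0,0]},
  {"hand":1,"offset":[0.1,-0.1,-6.5],"angular":[0,0,0]},
  {"hand":1,"offset":[0.1,-0.1,-9],"angular":[0,0,0]},
  {"hand":1,"offset":[0.1,-0.1,-11.5],"angular":[0,0,0]},
  {"hand":1,"offset":[0.1,-0.1,-13],"angular":[0,0,0]},
  {"hand":1,"offset":[0.1,-0.1,-13.6],"angular":[0,0,0]},
  {"hand":1,"offset":[0.1,-0.1,-13.6],"angular":[0,0,0]},
])

```text
time: 3.35
tool_pos: [0.6367, 0.2154, 0.1052]
tcp_rot: [-1.67, -2.661, 0.0]
wrist_force: [0.4, 0.2, -0.0]
width: 1.001
```

Call:
drive_tool([
  {"hand":0.5,"offset":[0,0,0],"angular":[0,0,0]},
  {"hand":0.4,"offset":[0,0,0],"angular":[0,0,0]},
  {"hand":0.3,"offset":[0,0,0],"angular":[0,0,0]},
  {"hand":0,"offset":[0,0,0],"angular":[0,0,0]},
  {"hand":0,"offset":[0,0,0],"angular":[0,0,0]},
  {"hand":0,"offset":[0,0,0],"angular":[0,0,0]},
  {"hand":0,"offset":[0,0,0],"angular":[0,0,0]},
  {"hand":0,"offset":[0,0,0],"angular":[0,0,0]},
], force=70)

```text
time: 4.35
tool_pos: [0.6372, 0.2154, 0.1059]
tcp_rot: [1.67, 2.66, 0.001]
wrist_force: [0.1, 0.2, 5.1]
width: 0.25
```

Call:
drive_tool([
  {"hand":0,"offset":[0,0,0.5],"angular":[0,0,0]},
  {"hand":0,"offset":[0,0,2],"angular":[0,0,0]},
  {"hand":0,"offset":[0,0,5],"angular":[0,0,0]},
  {"hand":0,"offset":[0,0,8.5],"angular":[0,0,0]},
  {"hand":0,"offset":[0,0,12],"angular":[0,0,0]},
  {"hand":0,"offset":[0,0,15.5],"angular":[0,0,0]},
  {"hand":0,"offset":[0,0,18.5],"angular":[0,0,0]},
  {"hand":0,"offset":[0,0,20],"angular":[0,0,0]},
])

```text
time: 5.35
tool_pos: [0.6372, 0.2153, 0.3079]
tcp_rot: [1.669, 2.659, 0.003]
wrist_force: [0.2, -0.7, -1.5]
width: 0.248
```

```bash
python3 - <<'E'
from h import *
s=cam('side','side4.png')
st=bot.read_state();print(st['time'],st['tool_pos'],st['tcp_rot'],st['wrist_force'],st['torque'],st['width'])
p=np.array(st['tool_pos']);a=np.radians(25.8);u=np.array([np.cos(a),np.sin(a),0])
print(proj(s,[p+[0,0,-.101],p+.12*u+[0,0,-.101],p-.12*u+[0,0,-.101]]).round(1).tolist())
cv2.imwrite('pics/look4.png',cv2.resize(s['frame'][90:240,220:350],None,fx=4,fy=4,interpolation=2))
E
```

```text
5.4 [0.63768336 0.2155128  0.30938732] [1.66823751 2.65829416 0.0055914 ] [-0.53875214  0.08408574 -0.66964829] [-0.00243822 -0.06513452 -0.00476675] 0.25017539197880045
[[277.7, 160.7], [293.1, 141.4], [260.2, 182.6]]
```

View pics/look4.png

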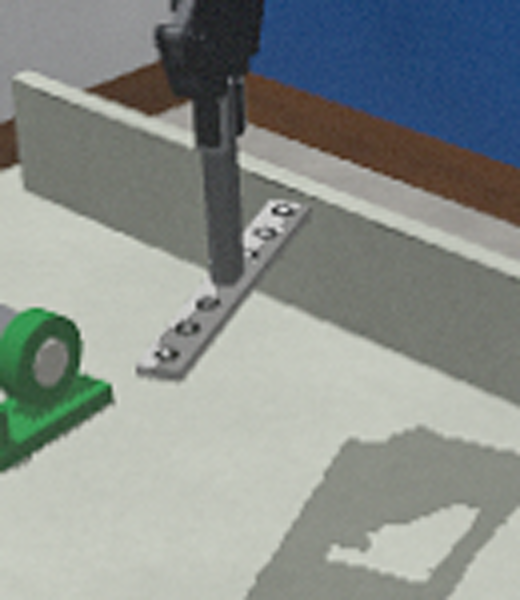

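The bar hangs level in the grip: its ends are at about (293,141) and (260,183) in the full picture, matching the predicted ends. Next I carry it to the casing.

Call:
drive_tool([
  {"hand":0,"offset":[-0.3,-1,0],"angular":[0,0,-1]},
  {"hand":0,"offset":[-0.8,-3.5,0],"angular":[0,0,-2.5]},
  {"hand":0,"offset":[-1.5,-6.5,0],"angular":[0,0,-4.5]},
  {"hand":0,"offset":[-2.2,-9.5,0],"angular":[0,0,-6.5]},
  {"hand":0,"offset":[-2.9,-12.5,0],"angular":[0,0,-8.5]},
  {"hand":0,"offset":[-3.6,-15.5,0],"angular":[0,0,-10.5]},
  {"hand":0,"offset":[-4.3,-18.5,0],"angular":[0,0,-12.5]},
  {"hand":0,"offset":[-5,-21.5,0],"angular":[0,0,-14.5]},
])

```text
time: 6.4
tool_pos: [0.5847, -0.0024, 0.3034]
tcp_rot: [-1.995, -2.424, 0.004]
wrist_force: [0.5, -0.5, -2.4]
width: 0.249
```

Call:
drive_tool([
  {"hand":0,"offset":[-0.7,-3,0],"angular":[0,0,-2]},
  {"hand":0,"offset":[-1.4,-6,0],"angular":[0,0,-4]},
  {"hand":0,"offset":[-2.1,-9,0],"angular":[0,0,-6]},
  {"hand":0,"offset":[-2.8,-12,0],"angular":[0,0,-8.5]},
  {"hand":0,"offset":[-3.5,-15,0],"angular":[0,0,-10.5]},
  {"hand":0,"offset":[-4,-17.2,0],"angular":[0,0,-12]},
  {"hand":0,"offset":[-4.3,-18.5,0],"angular":[0,0,-12.8]},
  {"hand":0,"offset":[-4.4,-18.9,0],"angular":[0,0,-13]},
])

```text
time: 7.4
tool_pos: [0.5416, -0.1897, 0.3043]
tcp_rot: [-2.256, -2.184, 0.001]
wrist_force: [0.1, 0.1, -2.9]
width: 0.246
```

Call:
drive_tool([
  {"hand":0,"offset":[0,0,0],"angular":[0.1,3,0]},
  {"hand":0,"offset":[0,0,0],"angular":[0.2,6,0]},
  {"hand":0,"offset":[0,0,0],"angular":[0.3,9,0]},
  {"hand":0,"offset":[0,0,0],"angular":[0.4,12,0]},
  {"hand":0,"offset":[0,0,0],"angular":[0.5,15,0]},
  {"hand":0,"offset":[0,0,0],"angular":[0.5,18,0]},
  {"hand":0,"offset":[0,0,0],"angular":[0.6,20,0]},
  {"hand":0,"offset":[0,0,0],"angular":[0.6,20,0]},
])

```text
time: 8.4
tool_pos: [0.5431, -0.1883, 0.3045]
tcp_rot: [-2.058, -1.999, 0.353]
wrist_force: [0.1, 0.4, -1.8]
width: 0.246
```

```bash
cat >> h.py <<'E'
from scipy.spatial.transform import Rotation as Rn
O=np.array([.5594,-.1893,0]); C=Rn.from_euler('z',-1.74,degrees=True).as_matrix()
def barpose():
    st=bot.read_state(); R=Rn.from_rotvec(st['tcp_rot']).as_matrix(); up=-R[:,2]; ax=R[:,1]*np.sign(R[0,1])
    m=np.array(st['tool_pos'])-.101*up; E=[m+.12*ax,m-.12*ax]
    f=lambda p:((C.T@(p-O))*1000).round(1).tolist()
    print('t',st['time'],'F',st['wrist_force'].round(1),'T',st['torque'].round(2),'w',round(st['width'],3))
    print('tcp',f(st['tool_pos']),'mid',f(m),'A',f(E[0]),'B',f(E[1]),'ax',(C.T@ax).round(3),'up',(C.T@up).round(3))
    return m,E
E
python3 - <<'E'
from h import *
m,E=barpose()
t=cam('top');s=cam('side')
print('top A,B',proj(t,[E[0],E[1]]).round(1).tolist(),'side',proj(s,[E[0],E[1]]).round(1).tolist())
cv2.imwrite('pics/look5.png',np.hstack([cv2.resize(t['frame'][180:340,330:450],(390,520),interpolation=2),cv2.resize(s['frame'][170:330,290:410],(390,520),interpolation=2)]))
print(bot.read_state()['q'].round(2))
E
```

```text
t 8.4 F [ 0.1  0.4 -1.8] T [ 0.01 -0.37 -0.01] w 0.246
tcp [-16.3, 0.5, 304.5] mid [-51.0, 0.5, 209.6] A [61.8, 0.6, 168.5] B [-163.7, 0.3, 250.7] ax [ 0.939  0.001 -0.343] up [ 0.343 -0.     0.939]
top A,B [[394.6, 211.9], [397.7, 310.7]] side [[398.9, 234.8], [328.1, 247.2]]
[-0.32  0.26  1.51 -0.1   1.71 -0.29]
```

View pics/look5.png

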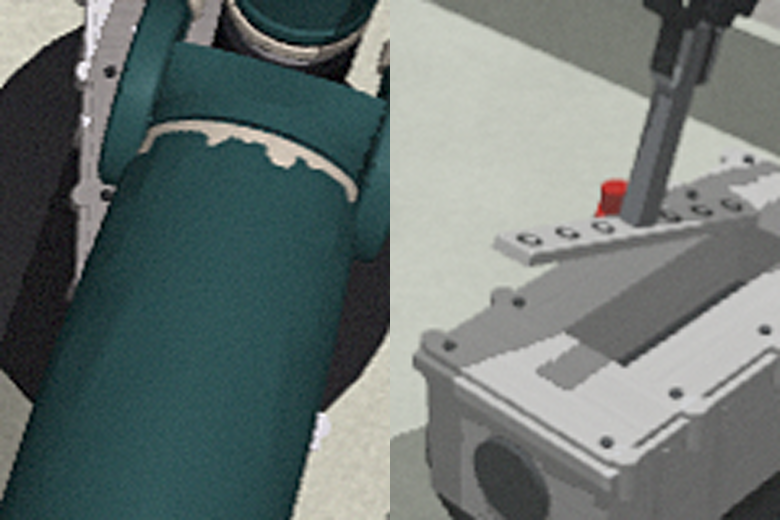

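The side view puts the trailing end face near (515,252) in the crop, where the model predicts (514,251), and the leading end over the opening. The bar has not slipped, so I lower the end in, then slide it forward.

Call:
drive_tool([
  {"hand":0,"offset":[0,0,-0.5],"angular":[0,0,0]},
  {"hand":0,"offset":[0,0,-1.3],"angular":[0,0,0]},
  {"hand":0,"offset":[0,0,-2.2],"angular":[0,0,0]},
  {"hand":0,"offset":[0,0,-3.1],"angular":[0,0,0]},
  {"hand":0,"offset":[0,0,-4],"angular":[0,0,0]},
  {"hand":0,"offset":[0,0,-4.8],"angular":[0,0,0]},
  {"hand":0,"offset":[0,0,-5.3],"angular":[0,0,0]},
  {"hand":0,"offset":[0,0,-5.5],"angular":[0,0,0]},
])

```text
time: 9.5
tool_pos: [0.5426, -0.1887, 0.2499]
tcp_rot: [-2.059, -1.998, 0.353]
wrist_force: [-0.7, 0.6, -1.7]
width: 0.245
```

Call:
drive_tool([
  {"hand":0,"offset":[0.5,0,-0.2],"angular":[0,0,0]},
  {"hand":0,"offset":[1.7,-0.1,-0.5],"angular":[0,0,0]},
  {"hand":0,"offset":[3,-0.1,-0.8],"angular":[0,0,0]},
  {"hand":0,"offset":[4.4,-0.2,-1.1],"angular":[0,0,0]},
  {"hand":0,"offset":[5.8,-0.2,-1.5],"angular":[0,0,0]},
  {"hand":0,"offset":[7,-0.2,-1.8],"angular":[0,0,0]},
  {"hand":0,"offset":[7.8,-0.3,-2],"angular":[0,0,0]},
  {"hand":0,"offset":[8,-0.3,-2],"angular":[0,0,0]},
])

```text
time: 10.5
tool_pos: [0.623, -0.1918, 0.2298]
tcp_rot: [-2.059, -1.998, 0.353]
wrist_force: [-0.2, 0.7, -2.0]
width: 0.25
```

```bash
python3 - <<'E'
from h import *
m,E=barpose()
s=cam('side');print('side',proj(s,[E[0],E[1]]).round(1).tolist())
cv2.imwrite('pics/look6.png',cv2.resize(s['frame'][170:330,290:450],None,fx=3.5,fy=3.5,interpolation=2))
E
```

```text
t 10.5 F [-0.2  0.7 -2. ] T [ 0.05 -0.33 -0.04] w 0.25
tcp [63.7, -0.6, 229.8] mid [29.1, -0.6, 134.9] A [141.8, -0.5, 93.8] B [-83.7, -0.6, 176.1] ax [ 0.939  0.    -0.343] up [0.343 0.    0.939]
side [[418.5, 247.3], [355.6, 260.5]]
```

View pics/look6.png

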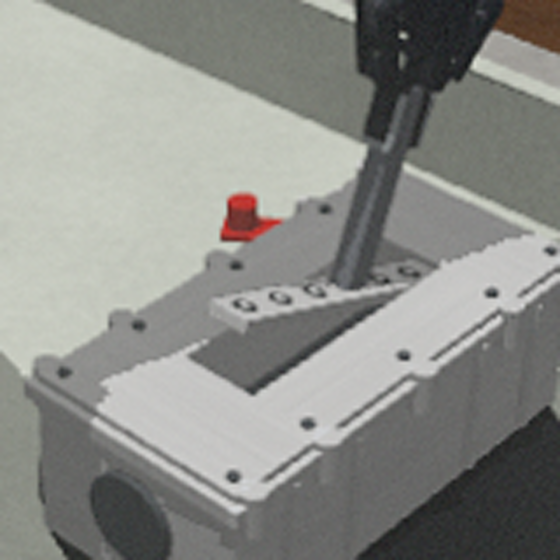

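The trailing end is at (230,316) in the crop, as predicted, and has passed inside the near edge of the opening. Next I lower the bar fully, then level it while pulling it back to the middle.

Call:
drive_tool([
  {"hand":0,"offset":[0.2,0,-0.4],"angular":[0,0,0]},
  {"hand":0,"offset":[0.4,0,-1.2],"angular":[0,0,0]},
  {"hand":0,"offset":[0.4,0,-2.1],"angular":[0,0,0]},
  {"hand":0,"offset":[0.4,0,-3.1],"angular":[0,0,0]},
  {"hand":0,"offset":[0.4,0,-4.1],"angular":[0,0,0]},
  {"hand":0,"offset":[0.4,0,-5],"angular":[0,0,0]},
  {"hand":0,"offset":[0.4,0,-5.6],"angular":[0,0,0]},
  {"hand":0,"offset":[0.4,0,-5.7],"angular":[0,0,0]},
])

```text
time: 11.55
tool_pos: [0.6264, -0.1917, 0.1726]
tcp_rot: [-2.059, -1.998, 0.353]
wrist_force: [-0.3, -0.7, -1.8]
width: 0.245
```

```bash
python3 -c "
from h import *
barpose()"
```

```text
t 11.55 F [-0.3 -0.7 -1.8] T [-0.01 -0.36 -0.03] w 0.245
tcp [67.1, -0.4, 172.6] mid [32.4, -0.3, 77.7] A [145.1, -0.3, 36.6] B [-80.3, -0.4, 118.9] ax [ 0.939  0.    -0.343] up [ 0.343 -0.     0.939]
```

Call:
drive_tool([
  {"hand":0,"offset":[-0.7,0,0.2],"angular":[-0.1,-3,0]},
  {"hand":0,"offset":[-1.4,0,0.3],"angular":[-0.2,-6,0]},
  {"hand":0,"offset":[-2.2,0.1,0.4],"angular":[-0.3,-9,0]},
  {"hand":0,"offset":[-3.2,0.1,0.5],"angular":[-0.4,-12,0]},
  {"hand":0,"offset":[-4.2,0.2,0.6],"angular":[-0.5,-15,0]},
  {"hand":0,"offset":[-5.3,0.2,0.6],"angular":[-0.5,-18,0]},
  {"hand":0,"offset":[-6.2,0.2,0.6],"angular":[-0.6,-20,0]},
  {"hand":0,"offset":[-6.2,0.2,0.6],"angular":[-0.6,-20,0]},
])

```text
time: 12.55
tool_pos: [0.5636, -0.1898, 0.18]
tcp_rot: [2.255, 2.187, -0.0]
wrist_force: [-0.3, 0.2, -1.4]
width: 0.245
```

Call:
drive_tool([
  {"hand":0,"offset":[-0.2,0,0],"angular":[0,0,0]},
  {"hand":0,"offset":[-0.5,0,0],"angular":[0,0,0]},
  {"hand":0,"offset":[-0.5,0,0],"angular":[0,0,0]},
  {"hand":0,"offset":[-0.5,0,0],"angular":[0,0,0]},
  {"hand":0,"offset":[-0.5,0,0],"angular":[0,0,0]},
  {"hand":0,"offset":[-0.5,0,0],"angular":[0,0,0]},
])

```text
time: 13.3
tool_pos: [0.5598, -0.1897, 0.1792]
tcp_rot: [-2.254, -2.188, 0.0]
wrist_force: [0.4, -0.2, -1.7]
width: 0.246
```

```bash
python3 - <<'E'
from h import *
m,E=barpose(); print(bot.read_state()['joint_vel'].round(3))
s=cam('side');t=cam('top');G=m+[0,0,.005]
print('A,B,gripfoot',proj(s,[E[0],E[1],G]).round(1).tolist())
cv2.imwrite('pics/look7.png',np.hstack([cv2.resize(s['frame'][150:310,300:450],(560,597),interpolation=2),cv2.resize(t['frame'][150:340,330:450],(240,380)).__getitem__(slice(None)) if 0 else cv2.copyMakeBorder(cv2.resize(t['frame'][150:340,330:450],(240,380)),0,217,0,0,cv2.BORDER_CONSTANT)]))
E
```

```text
t 13.3 F [ 0.4 -0.2 -1.7] T [-0.01  0.03  0.02] w 0.246
tcp [0.4, -0.4, 179.2] mid [0.4, -0.4, 78.2] A [120.4, -0.4, 78.2] B [-119.6, -0.5, 78.2] ax [ 1.  0. -0.] up [ 0. -0.  1.]
[-0.001  0.001 -0.     0.001 -0.001  0.001]
A,B,gripfoot [[412.5, 256.4], [343.4, 304.5], [379.9, 277.5]]
```

View pics/look7.png

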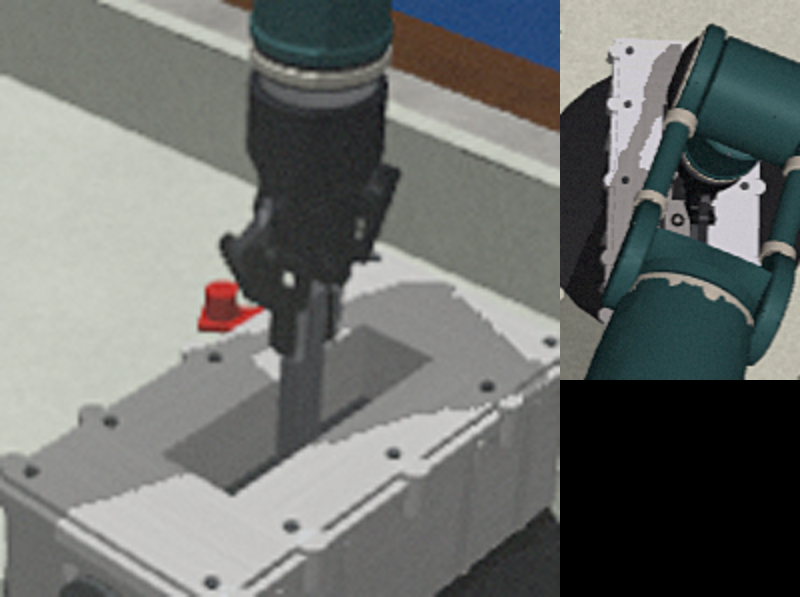

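The grip stands upright through the middle of the opening, about (300,440) in the side crop, and the bar is out of sight under the cover. Forces equal its weight only, and the arm is at rest.

```bash
python3 -c "
from h import *
print(bot.finish_job())"
```

```text
the job is handed in; nothing more can be done
None
```

I gripped the bar by its grip, tilted it 20° and put it end first through the opening. I then levelled it under the cover and handed the job in at 13.3 s, still holding it.

The last checks agreed with each other:
- **Position and level:** From the arm pose and the earlier grasp checks, the bar is level and centred within 1 mm of the opening's centre. Its midline is about 78 mm above the bench, which leaves about 40 mm to the end walls, 53 mm to the floor and 47 mm to the cover.
- **Contact and motion:** The arm was still, and the wrist force was about 1.7 N, close to the bar's own weight, with almost no moment. The largest reading at the end of any move was 5 N, when the fingers closed on the grip.
- **Camera:** The side view showed the grip upright through the opening.

Once the bar is under the cover neither camera can see it, so its final position comes from the arm's readings. Those matched the pictures to about a pixel in the three looks before that. I did not re-measure the other things on the bench at the end. The arm's path passed well above them, and no force suggested a touch.

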